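# Stock the bread case and close its cover gently

### The job

Put the dark loaf from the slatted tray into the open bread case, lying lengthwise in the middle of the green board in the one empty place, and let go of it. Then take the clear cover by its bar handle and lower it gently, without letting it fall, until it rests fully closed on its stops, and leave it. Do not shift the other loaves or knock over the honey jar.

Things in the scene. Friction and masses are not known exactly. Their poses are not given: they have to be found in the camera images.
- case: wooden bread case, open-topped box fixed to the counter, 210 (x, front to back) x 410 (y) mm; walls 10 mm thick, 88 mm high, inner floor 15 mm above the counter. Origin: centre of its underside; x points to the back, where the hinge is. Three loaf places side by side at about y = -110, 0, +110 mm; two hold golden loaves, one the green board
- green_board: green board fixed on the floor of the case in the one empty place (which of the three varies), 140 (x) x 80 (y) x 4 mm thick. Origin: centre of its underside, 15 mm above the counter; its x runs front to back like that of the case
- dark_loaf: dark brown, firm crusty loaf with pale slashes, loose on the slatted tray, 120 (x, lengthwise) x 55 (y) x 55 mm high, about 0.16 kg (varies by a third), tapering at its ends. Origin: centre of its underside; z up. The golden loaf lies beside it, about 130 mm away, either nearer or farther from the robot
- golden_loaf: golden loaf of the same size beside the dark one on the tray; to be left alone. Origin: centre of its underside
- tray: slatted wooden tray fixed to the counter on the robot's left, 270 (x) x 206 (y) mm, 12 mm high. Origin: centre of its underside
- case_loaf_a: golden loaf already in the case, same size, lying front to back; to be left alone. Origin: centre of its underside
- case_loaf_b: the other golden loaf in the case, same size, lying front to back; to be left alone. Origin: centre of its underside
- honey_jar: glass jar of honey with a yellow cap standing loose behind the tray, 66 mm diameter, 100 mm high. Origin: centre of its underside; z up
- cover (a joint): hinge angle of the clear cover, rad: 0 = closed, level on its stops; starts open, about upright (1.42 to 1.55; can go to 1.75). Cover 210 (front to back) x 410 x 8 mm, dark wood rim, about 0.45 to 0.6 kg. Hinge friction holds it only when nearly upright (above 1.4); lower down it falls shut unless held. Let go a millimetre or two above the stops it settles softly
- cover_hinge (a point): middle of the hinge axis, along the case's y, at the case's back edge (x = +105 mm), 96 mm above the counter; turns with the cover
- cover_handle (a point): middle of the bar handle: round bar 12 mm thick, 120 mm long, parallel to the hinge, on two end legs, on the cover's outer face: 45 mm off the hinge plane (35 mm clear under it), 185 mm from the hinge; the cover's free edge is 25 mm farther. Cover closed: bar on top near the front, 141 mm above the counter; upright: on the cover's far side. The bar can turn between finger pads
Things that resemble listed ones, but are neither listed nor needed, are in the scene too. There is more than one size of the dark_loaf; the job needs the middle-sized.

How it is judged:
By the outcome, as a careful person would: the job done as asked, in the order asked, and still so for the second after the job is handed in, with the robot touching nothing.
It also fails if it takes over 64 s, if anything falls off the work surface, if the arm or the gripper's body presses on something with over 40 N, if the wrist force passes 120 N, or if a joint passes its speed limit or range.

### The arm

A 7-joint arm with a two-finger parallel gripper is mounted at the origin on the work surface. World frame = base frame: x ahead of the robot, y to its left, z up, the work surface at z = 0. Lengths are in m, angles in rad, forces in N, time in s.
With the tool pointing down it reaches from about 0.425 to 0.925 m from the base axis. Payload 6.8 kg.
Tool frame: the origin (TCP) lies at the very end of the fingers, on their centre line; the grasp point (between the pads) lies 19 mm behind it; z points along the fingers, y is the line along which they close (so a half turn about z gives the same grasp; the last joint's range is limited). The gripper opens to 85 mm and grips with 20 to 120 N. Pads are 22 mm wide; open, the fingers measure 114 mm over their backs; the gripper's body (76 mm by 85 mm) begins 54 mm behind the grasp point. The pads swing forward as they close: fully open they stand 13 mm farther back than shut.
Start: joints at [-1.299, 0.477, 0.022, 1.555, -0.011, 1.109, -0.083], TCP at [0.25, 0.627, 0.231] pointing down, gripper open.
Joint ranges: [-2.96, 2.96], [-0.34, 2.1], [-1.41, 1.46], [0.24, 2.44], [-1.37, 4.51], [0.17, 1.92], [-2.96, 2.96]. Speed limits (rad/s): [2.39, 2.39, 3.14, 3.14, 3.14, 3.14, 3.14].

### API

Orientations are given as a rotation vector (axis times angle).
In Python, from bench import get_obs, viewer, r gives the robot as it stands. The module is installed in compiled form; this text tells all that it offers.
- The arm moves only by the tool play_rows, never from a script. Its argument "commands" is a list that holds one entry, the list of rows, each a list of 5 numbers: the gripper's target within -1 to 1 (shut at 1, half-way at 0, fully open at -1), then the shift along the tool's x, y, z scaled (see below), then the turn about the tool's z scaled (see below). A call has 1 to 12 rows; each row is the pose to reach, as a shift and turn from the pose commanded when the call began, along the tool's axes at that moment; what a row does not reach only later rows make up. The controller multiplies each number of a shift by 0.2 m and each number of a turn by pi/2 rad. A row lasts 1/12 s, in which the tool goes at most 41.7 mm and 7.16 degrees, less where a joint would pass 70% of its speed; a pose out of reach is approached as far as the arm can. A call with a number of a shift or a turn outside -1 to 1 is refused whole. A call with a gripper value outside its range is refused whole. The fingers move at their own pace and stop on an object; "grip_force" is the grip in N (left out, the last holds). Time passes only in rows, so rows that repeat a pose let the fingers close. It gives the time, the measured TCP pose, the force, the opening and the grip force at its end, in the units of the state.
- get_obs(): the state, without advancing time (a new reading comes with each control period).
- viewer.grab_frame(name): name is "side" or "top"; returns a dict with "pixels" (480x640x3 uint8, red, green, blue), "fovy" (degrees; the focal length in pixels is half the picture's height over the tangent of half this angle, whatever the lens; pixels are square), "cx", "cy" (the principal point, pixels), "distortion" ([k1, k2, p1, p2, k3] as OpenCV has them; the pictures are not rectified), "world_to_cam" (4x4, takes a point from world to camera coordinates). Camera axes: x right, y up, looking along -z (the intrinsics and any distortion apply to the point x, -y, -z); pixel columns grow to the right and rows downward; lengths in m; the calibration is good to about 2 mm. A picture is of the moment at which its call begins. There is no depth.
- r.hand_in(): hands the job in; it is judged then, once.
Trained networks look in a picture, given as the dict that the camera call returned (one of the last four; its "shot" number tells which), for a name from the list of things; names that differ only in an ending like _2 or _b are one class to them, and where a whole thing is asked for, a point or a joint stands for the part that bears it (a point fixed in the world has none). Each returns a list of dicts, best first, with "score" (0 to 1); they miss things now and then, are a little off and sometimes report something else, mostly with a low value. They report only what shows in the picture. A call takes as long as a camera call. They do not tell look-alikes from the thing itself.
- viewer.trace(picture, thing): "pixels" (480x640 bool, what is visible of it) and "rect" ([left, top, right, bottom] in pixels, round what is visible of it).
The state is a dict: "clock": time; "joints": joint angles; "qvel": joint speeds; "tau": joint torques, N m; "tcp_pos": TCP position; "orientation": TCP orientation; "contact_force": force on the tool from outside, world axes, zero at the start; "moment": the same for the moment, N m; "grip_width": finger opening in m; "gripper_force": force on a finger pad.
Only numpy, scipy, OpenCV 4.12 (cv2) and the standard library are available. Lean on these libraries where they do the work, as an engineer would, in place of code of your own. Each camera call takes 0.05 s, during which the arm holds its last target. There are 200 camera calls.

## Working session

There is one attempt and no reset: what is moved stays moved. The work goes in short steps, Python scripts to look and compute and a tool call to move; the robot and the scene stay as the last step left them, time stands still between calls to the robot, and variables do not carry over. Pictures are saved under pics/ and viewed, at most 10 in all, crops included, and the job is handed in when it is done.

Besides the shell and the picture viewer there is one more tool, called after ">>>" as a command line: name --argument value ..., lists and objects as JSON in quotes. play_rows: Moves the arm, as the interface text tells. Shifts and turns lie within -1 to 1; 1 stands for 0.2 m of shift or pi/2 rad of turn. Its arguments: {"type":"object","properties":{"commands":{"type":"array","items":{"type":"array","items":{"type":"array","items":{"type":"number","minimum":-1,"maximum":1}}}},"grip_force":{"type":"number"}},"required":["commands"]}

```bash
mkdir -p pics
cat > h.py <<'E'
import numpy as np, cv2
from bench import get_obs, viewer, r
from scipy.spatial.transform import Rotation as R
def K(f):
    fl=240/np.tan(np.radians(f["fovy"])/2); return np.array([[fl,0,f["cx"]],[0,fl,f["cy"]],[0,0,1.]])
F=np.diag([1,-1,-1.])
def proj(f,P):
    P=np.atleast_2d(P).astype(float);W=np.array(f["world_to_cam"]);c=(P@W[:3,:3].T+W[:3,3])@F
    return cv2.projectPoints(c,np.zeros(3),np.zeros(3),K(f),np.array(f["distortion"],float))[0][:,0]
def onplane(f,uv,z):
    uv=np.atleast_2d(uv).astype(float)
    n=cv2.undistortPoints(uv[:,None],K(f),np.array(f["distortion"],float))[:,0]
    W=np.array(f["world_to_cam"]);d=np.c_[n,np.ones(len(n))]@F@W[:3,:3];o=-W[:3,:3].T@W[:3,3]
    return o+d*((z-o[2])/d[:,2])[:,None]
def save(f,name,crop=None,s=1):
    p=f["pixels"][:,:,::-1]
    if crop: p=p[crop[1]:crop[3],crop[0]:crop[2]]
    cv2.imwrite("pics/"+name,cv2.resize(p,None,fx=s,fy=s))
E
python3 - <<'E'
from h import *
o=get_obs();print({k:np.round(v,3).tolist() for k,v in o.items()})
for n in("top","side"):
    f=viewer.grab_frame(n);save(f,n+"0.png");print(n,f["fovy"],f["distortion"],np.round(-np.array(f["world_to_cam"])[:3,:3].T@np.array(f["world_to_cam"])[:3,3],3))
    for t in["case","green_board","dark_loaf","golden_loaf","tray","honey_jar","cover","cover_handle"]:
        for d in viewer.trace(f,t): print(t,round(d["score"],2),np.round(d["rect"]).tolist(),np.round(np.argwhere(d["pixels"]).mean(0)[::-1]))
E
```

```text
{'clock': 0.0, 'joints': [-1.299, 0.478, 0.022, 1.556, -0.012, 1.109, -0.083], 'qvel': [0.0, -0.001, -0.001, -0.0, 0.0, -0.0, -0.0], 'tau': [-0.002, -59.644, 1.607, -28.12, 0.012, 0.009, 0.0], 'tcp_pos': [0.25, 0.626, 0.23], 'orientation': [-0.593, -3.085, 0.003], 'contact_force': [-0.363, -0.427, -0.333], 'moment': [0.02, 0.023, 0.027], 'gripper_force': 0.0, 'grip_width': 0.085}
top 57.95809174956484 [-0.08739409  0.          0.          0.          0.        ] [0.4   0.148 0.956]
case 0.85 [352.0, 103.0, 619.0, 262.0] [461. 185.]
case 0.4 [486.0, 188.0, 513.0, 240.0] [498. 212.]
green_board 0.87 [377.0, 183.0, 415.0, 248.0] [394. 215.]
green_board 0.39 [202.0, 253.0, 260.0, 282.0] [233. 267.]
dark_loaf 0.77 [242.0, 320.0, 262.0, 355.0] [249. 336.]
dark_loaf 0.63 [202.0, 251.0, 258.0, 285.0] [233. 267.]
dark_loaf 0.56 [113.0, 230.0, 162.0, 306.0] [135. 268.]
golden_loaf 0.94 [206.0, 190.0, 262.0, 220.0] [234. 205.]
tray 0.8 [191.0, 174.0, 292.0, 305.0] [244. 241.]
tray 0.17 [205.0, 192.0, 261.0, 220.0] [234. 205.]
honey_jar 0.77 [252.0, 113.0, 286.0, 156.0] [269. 133.]
honey_jar 0.7
[... 159 characters left out ...]
4.776791290451506 [-0.0176334  0.         0.         0.         0.       ] [ 0.211 -0.693  0.734]
case 0.98 [288.0, 136.0, 570.0, 480.0] [438. 329.]
case 0.27 [372.0, 184.0, 399.0, 236.0] [385. 208.]
green_board 0.9 [321.0, 294.0, 407.0, 342.0] [362. 319.]
dark_loaf 0.87 [240.0, 200.0, 267.0, 235.0] [252. 216.]
dark_loaf 0.62 [197.0, 155.0, 260.0, 192.0] [228. 171.]
dark_loaf 0.52 [372.0, 184.0, 399.0, 236.0] [385. 208.]
golden_loaf 0.85 [294.0, 189.0, 328.0, 226.0] [310. 207.]
tray 0.84 [212.0, 193.0, 354.0, 265.0] [280. 232.]
honey_jar 0.96 [369.0, 184.0, 399.0, 237.0] [385. 208.]
cover 0.65 [394.0, 141.0, 571.0, 419.0] [480. 275.]
cover_handle 0.95 [396.0, 144.0, 569.0, 416.0] [480. 275.]
```

View pics/top0.png

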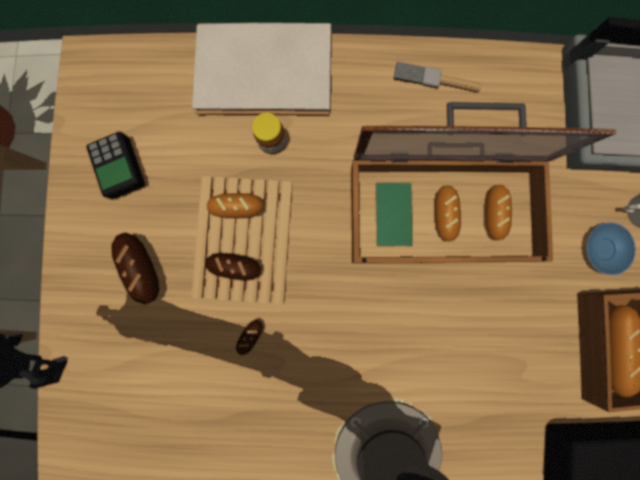

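View pics/side0.png

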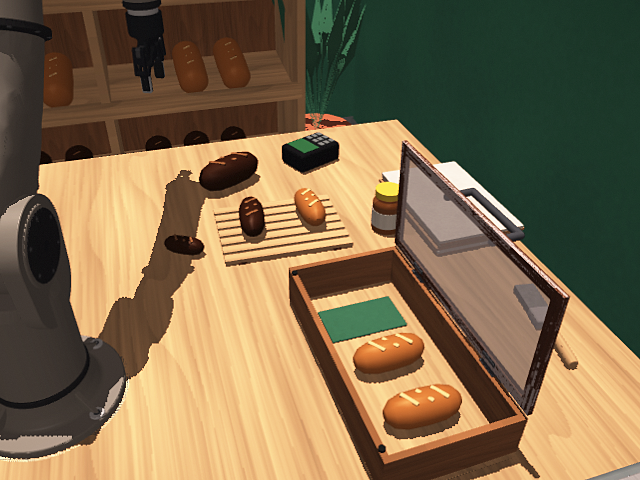

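Candidates for the dark loaf in the top picture are (135,268), which is large and off the tray; (233,267), which is middle-sized and on the tray; and (249,336), which is small and off the tray. I choose (233,267). The golden loaf is at (234,205), farther from the robot. The board is at (394,215) in the left place of the case, the jar at (268,130), and the upright cover's handle at (486,112).

Run:
```python
from h import *
from scipy.optimize import least_squares
T=viewer.grab_frame("top");S=viewer.grab_frame("side")
def near(f,t,uv):
    L=[d for d in viewer.trace(f,t) if np.hypot(*(np.argwhere(d["pixels"]).mean(0)[::-1]-uv))<12];return L[0]["pixels"] if L else None
for t,uv,us,z in[("dark_loaf",(233,267),(252,216),.042),("golden_loaf",(234,205),(310,207),.042),("green_board",(394,215),(362,319),.019),("golden_loaf",(448,213),(389,354),.042),("golden_loaf",(498,212),(422,406),.042)]:
    for f,u in((T,uv),(S,us)):
        m=near(f,t,u)
        if m is None: print(t,"miss",onplane(f,u,z).round(3));continue
        p=onplane(f,np.argwhere(m)[:,::-1],z)[:,:2]*1000
        (c,s,a)=cv2.minAreaRect(p.astype(np.float32));print(t,np.round(c),"mean",p.mean(0).round(),np.round(s),round(a,1))
print("jar",onplane(T,(268,127),.1).round(3),onplane(S,(387,190),.1).round(3))
# case fit: rim outer corners
loc=np.array([[105,205],[-105,205],[-105,-205],[105,-205]])/1000
uvT=np.array([[353,163],[354,262],[551,262],[549,163]]);
print(onplane(T,uvT,.088).round(3))
def P(q,pts,z):
    c,s=np.cos(q[2]),np.sin(q[2]);return np.c_[pts@np.array([[c,s],[-s,c]])+q[:2],np.full(len(pts),z)]
q=least_squares(lambda q:(proj(T,P(q,loc,.088))-uvT).ravel(),[.6,0,0]).x;print("case",q.round(4))
def cov(q,th):
    # handle bar ends and cover free corners
    out=[]
    for d,h,y in[(.21,0,.205),(.21,0,-.205),(.185,.045,.06),(.185,.045,-.06)]:
        x=.105-d*np.cos(th)+h*np.sin(th);z=.096+d*np.sin(th)+h*np.cos(th);out.append(P(q,np.array([[x,y]]),z)[0])
    return np.array(out)
for th in(1.42,1.5,1.55):print(th,proj(T,cov(q,th)).round().tolist(),proj(S,cov(q,th)).round().tolist())
print(proj(S,P(q,loc,.088)).round().tolist())
save(T,"t1.png",(180,160,310,320),3.5)
im=S
for p in np.r_[proj(S,cov(q,1.5)),proj(S,P(q,loc,.088))]: cv2.circle(im["pixels"],tuple(int(v) for v in p.round()),2,(255,0,255),-1)
for p in np.r_[proj(T,cov(q,1.5)),proj(T,P(q,loc,.088))]: cv2.circle(T["pixels"],tuple(int(v) for v in p.round()),1,(255,0,255),-1)
a=cv2.resize(T["pixels"][80:290,330:640],None,fx=1.6,fy=1.6);b=cv2.resize(S["pixels"][120:480,270:590],None,fx=.93,fy=.93)
out=np.zeros((max(len(a),len(b)),a.shape[1]+b.shape[1],3),np.uint8);out[:len(a),:a.shape[1]]=a;out[:len(b),a.shape[1]:]=b
cv2.imwrite("pics/c1.png",out[:,:,::-1]);print(out.shape)
```

```text
dark_loaf [401. 344.] mean [401. 343.] [122.  56.] 83.5
dark_loaf [402. 340.] mean [401. 337.] [157.  54.] 78.6
golden_loaf [531. 344.] mean [532. 344.] [ 54. 119.] 1.1
golden_loaf [532. 342.] mean [532. 339.] [ 59. 150.] 1.5
green_board [523.  -0.] mean [523.  -0.] [139.  80.] 2.6
green_board [524.  -3.] mean [523.  -5.] [139.  81.] 1.5
golden_loaf miss [[ 0.525 -0.113  0.042]]
golden_loaf miss [[ 0.525 -0.115  0.042]]
golden_loaf miss [[ 0.531 -0.222  0.042]]
golden_loaf miss [[ 0.531 -0.223  0.042]]
jar [[0.685 0.269 0.1  ]] [[0.68  0.266 0.1  ]]
[[ 0.617  0.095  0.088]
 [ 0.416  0.089  0.088]
 [ 0.424 -0.316  0.088]
 [ 0.63  -0.315  0.088]]
case [ 0.5218 -0.1116  0.0245]
1.42 [[362.0, 146.0], [616.0, 149.0], [451.0, 120.0], [524.0, 121.0]] [[388.0, 143.0], [544.0, 304.0], [457.0, 192.0], [503.0, 236.0]]
1.5 [[362.0, 135.0], [616.0, 139.0], [450.0, 111.0], [522.0, 113.0]] [[397.0, 141.0], [557.0, 299.0], [466.0, 191.0], [513.0, 235.0]]
1.55 [[362.0, 128.0], [616.0, 133.0], [450.0, 106.0], [522.0, 108.0]] [[403.0, 140.0], [565.0, 297.0], [471.0, 191.0], [518.0, 235.0]]
[[394.0, 245.0], [286.0, 267.0], [381.0, 464.0], [525.0, 419.0]]
(336, 794, 3)
```

View pics/c1.png

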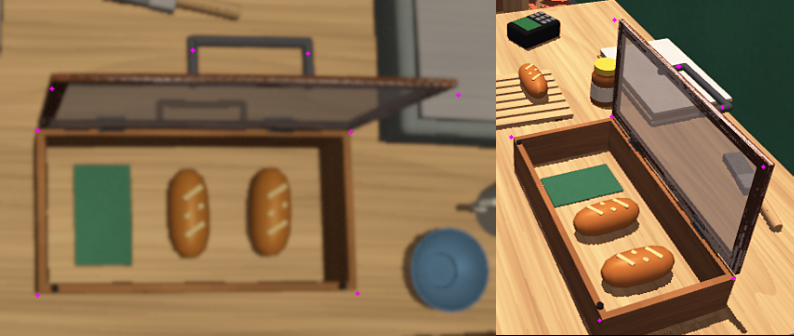

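View pics/t1.png

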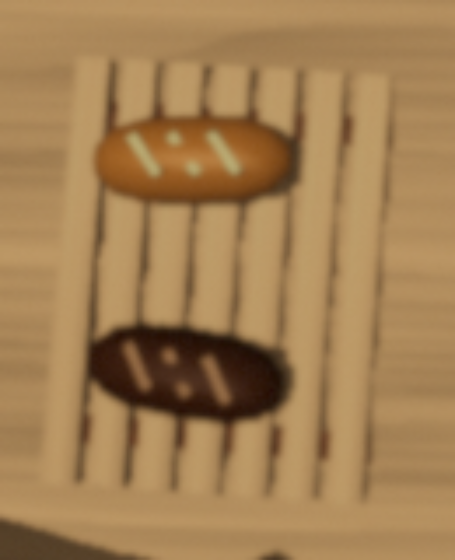

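The crops confirm the choice: the middle-sized dark loaf lies on the tray, measures about 122x56 mm, and is centred at (0.401, 0.343). The cover angle is about 1.55, with its bar at top-view pixels (447–525, 105). Next I'll get the tool axes and the move to the loaf.

```bash
cat >> h.py <<'E'
def go(p,yaw):
    "tool shift/turn (scaled) to TCP p with closing line (tool y) at world angle yaw (deg, mod 180)"
    o=get_obs();Rt=R.from_rotvec(o["orientation"]).as_matrix()
    s=Rt.T@(np.array(p)-o["tcp_pos"])/.2
    cur=np.degrees(np.arctan2(Rt[1,1],Rt[0,1]));d=(yaw-cur+90)%180-90  # world ccw = -tool z turn
    print("axes x",Rt[:,0].round(3),"y",Rt[:,1].round(3),"yaw",round(cur,2),"shift",s.round(4),"turn",round(-d/90,4),"q7",round(o["joints"][6],2))
E
python3 -c "
from h import *
go((.401,.343,.13),-6.5)"
```

```text
axes x [-0.929  0.371  0.   ] y [0.371 0.929 0.   ] yaw 68.24 shift [-1.2264 -1.039   0.5065] turn 0.8304 q7 -0.08
```

>>> play_rows --commands '[[[-1,-0.6,-0.5,0.2,0.83],[-1,-0.6,-0.5,0.2,0.83],[-1,-0.6,-0.5,0.2,0.83],[-1,-0.6,-0.5,0.2,0.83],[-1,-0.6,-0.5,0.2,0.83],[-1,-0.6,-0.5,0.2,0.83],[-1,-0.6,-0.5,0.2,0.83],[-1,-0.6,-0.5,0.2,0.83],[-1,-0.6,-0.5,0.2,0.83],[-1,-0.6,-0.5,0.2,0.83],[-1,-0.6,-0.5,0.2,0.83],[-1,-0.6,-0.5,0.2,0.83]]]'

```text
clock: 2.5
tcp_pos: [0.3245, 0.4897, 0.1914]
orientation: [2.345, 2.091, 0.0]
contact_force: [0.0, 0.0, -0.1]
grip_width: 0.0853
gripper_force: 0.0
```

```bash
python3 -c "
from h import *
go((.401,.343,.12),-6.5)"
```

```text
axes x [0.114 0.993 0.   ] y [ 0.993 -0.114  0.   ] yaw -6.55 shift [-0.685   0.4636  0.3569] turn -0.0006 q7 -1.07
```

>>> play_rows --commands '[[[-1,-0.35,0.23,0.15,0],[-1,-0.685,0.464,0.357,0],[-1,-0.685,0.464,0.357,0],[-1,-0.685,0.464,0.357,0],[-1,-0.685,0.464,0.357,0],[-1,-0.685,0.464,0.357,0],[-1,-0.685,0.464,0.357,0]]]'

```text
clock: 3.08
tcp_pos: [0.4017, 0.3426, 0.1199]
orientation: [-2.343, -2.092, 0.0]
contact_force: [0.2, 0.3, 0.3]
grip_width: 0.0852
gripper_force: 0.0
```

Run:
```python
from h import *
go((.401,.343,.024),-6.5)
T=viewer.grab_frame("top");S=viewer.grab_frame("side")
a=cv2.resize(T["pixels"][160:320,170:310],None,fx=2.8,fy=2.8);b=cv2.resize(S["pixels"][120:280,180:320],None,fx=2.8,fy=2.8)
cv2.imwrite("pics/g1.png",np.hstack([a,b])[:,:,::-1])
```

```text
axes x [0.113 0.994 0.   ] y [ 0.994 -0.113 -0.   ] yaw -6.48 shift [ 0.0017 -0.0038  0.4794] turn 0.0002 q7 -0.76
```

View pics/g1.png

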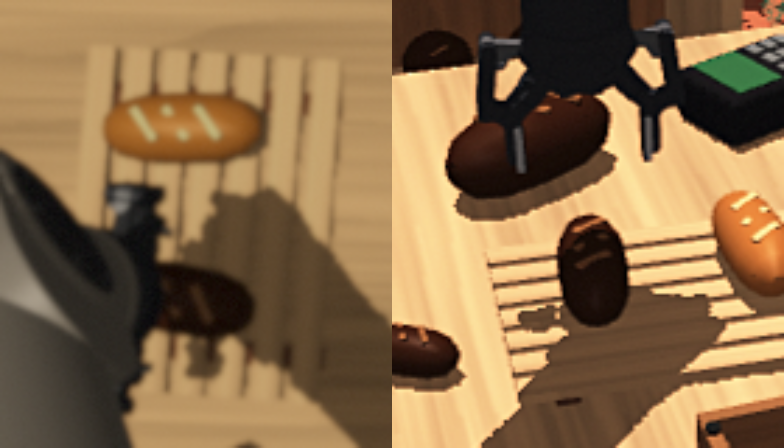

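The side crop shows the open fingers above the dark loaf, straddling its width at crop pixels (515,160) and (648,150), clear of the golden loaf. I'll descend and grip.

>>> play_rows --commands '[[[-1,0,0,0.15,0],[-1,0,0,0.3,0],[-1,0,0,0.4,0],[-1,0,0,0.47,0],[-1,0,0,0.48,0],[-1,0,0,0.48,0],[-1,0,0,0.48,0],[1,0,0,0.48,0],[1,0,0,0.48,0],[1,0,0,0.48,0],[1,0,0,0.48,0],[1,0,0,0.48,0]]]' --grip_force 35

```text
clock: 4.18
tcp_pos: [0.4019, 0.3437, 0.0251]
orientation: [-2.343, -2.092, -0.003]
contact_force: [-1.2, -0.5, 6.3]
grip_width: 0.0537
gripper_force: 36.1
```

>>> play_rows --commands '[[[1,0,0,0,0],[1,0,0,0,0],[1,0,0,0,0],[1,0,0,-0.1,0],[1,0,0,-0.25,0],[1,0,0,-0.4,0],[1,0,0,-0.55,0],[1,0,0,-0.7,0],[1,0,0,-0.7,0],[1,0,0,-0.7,0]]]'

```text
clock: 5.02
tcp_pos: [0.4021, 0.3438, 0.1657]
orientation: [-2.342, -2.092, -0.006]
contact_force: [-0.6, 0.4, -2.6]
grip_width: 0.0541
gripper_force: 38.0
```

Run:
```python
from h import *
from scipy.optimize import least_squares
S=viewer.grab_frame("side")
T=viewer.grab_frame("top")
for f in(S,T):
    for d in viewer.trace(f,"green_board")[:1]:
        p=onplane(f,np.argwhere(d["pixels"])[:,::-1],.019)[:,:2]*1000;print(d["score"],cv2.minAreaRect(p.astype(np.float32)))
go((.523,0,.16),91.8)
print(get_obs()["joints"])
save(S,"l1.png")
```

```text
0.93 ((523.8369750976562, -3.3698768615722656), (140.59451293945312, 82.35444641113281), 1.4320874214172363)
0.64 ((522.6514282226562, 0.0078125), (138.8549346923828, 79.96192932128906), 1.8695926666259766)
axes x [ 0.112  0.994 -0.002] y [ 0.994 -0.112 -0.002] yaw -6.46 shift [-1.6313  0.8011  0.015 ] turn 0.9083 q7 -0.79
[-1.12427296  0.32916935  0.36444203  1.99434341 -0.15412888  0.84707727
 -0.7876701 ]
```

View pics/l1.png

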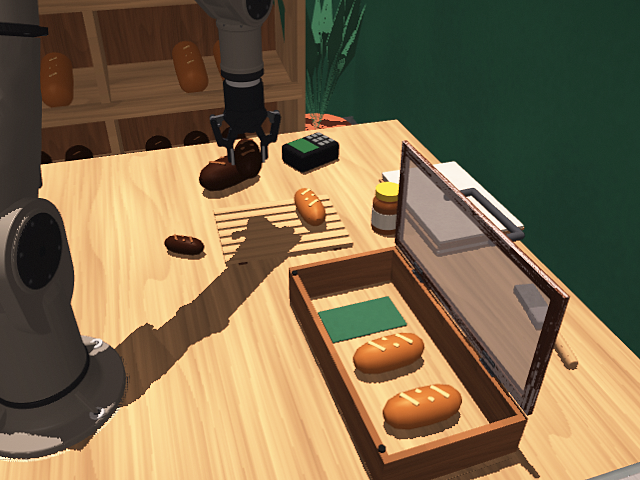

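The loaf is lifted, held at (248,160) in the side view, and the golden loaf at (310,207) hasn't moved. I'll carry it to the board.

>>> play_rows --commands '[[[1,-0.15,0.07,0,0.07],[1,-0.3,0.15,0,0.15],[1,-0.45,0.22,0,0.22],[1,-0.6,0.3,0,0.3],[1,-0.75,0.37,0,0.38],[1,-0.9,0.44,0,0.46],[1,-1,0.5,0,0.54],[1,-1,0.6,0,0.62],[1,-1,0.7,0,0.7],[1,-1,0.8,0,0.78],[1,-1,0.8,0,0.85],[1,-1,0.8,0,0.91]]]'

```text
clock: 6.22
tcp_pos: [0.5383, 0.1254, 0.1626]
orientation: [3.139, 0.034, -0.002]
contact_force: [0.4, 0.1, -2.5]
grip_width: 0.0535
gripper_force: 37.8
```

```bash
python3 -c "
from h import *
go((.523,-.0015,.14),91.6)"
```

```text
axes x [ 1.     0.022 -0.001] y [ 0.022 -1.     0.002] yaw -88.75 shift [-0.0903  0.6326  0.1145] turn -0.0039 q7 -1.52
```

>>> play_rows --commands '[[[1,-0.02,0.12,0.02,0],[1,-0.05,0.27,0.05,0],[1,-0.07,0.42,0.08,0],[1,-0.09,0.55,0.11,0],[1,-0.09,0.62,0.115,-0.004],[1,-0.09,0.633,0.115,-0.004],[1,-0.09,0.633,0.115,-0.004],[1,-0.09,0.633,0.115,-0.004],[1,-0.09,0.633,0.115,-0.004]]]'

```text
clock: 6.97
tcp_pos: [0.5237, 0.0008, 0.1406]
orientation: [-3.141, -0.058, 0.001]
contact_force: [0.1, 0.7, -2.3]
grip_width: 0.054
gripper_force: 37.9
```

Run:
```python
from h import *
go((.523,-.0015,.033),91.6)
T=viewer.grab_frame("top");S=viewer.grab_frame("side")
for f in (T,S):
  for d in viewer.trace(f,"dark_loaf"):
    uv=np.argwhere(d["pixels"])[:,::-1];p=onplane(f,uv,.155)[:,:2]*1000
    print(round(d["score"],2),uv.mean(0).round(),cv2.minAreaRect(p.astype(np.float32)))
a=cv2.resize(T["pixels"][90:280,330:530],None,fx=2,fy=2);b=cv2.resize(S["pixels"][140:330,250:450],None,fx=2,fy=2)
cv2.imwrite("pics/p1.png",np.hstack([a,b])[:,:,::-1])
```

```text
axes x [ 0.999  0.037 -0.   ] y [ 0.037 -0.999 -0.   ] yaw -87.88 shift [-0.0035  0.0115  0.5379] turn 0.0058 q7 -1.27
0.92 [135. 268.] ((393.21966552734375, 504.4332275390625), (142.47119140625, 69.62055206298828), 27.266895294189453)
0.84 [249. 337.] ((271.7184143066406, 285.1399841308594), (33.03026580810547, 73.31622314453125), 64.82965087890625)
0.57 [400. 218.] ((521.1350708007812, 9.966196060180664), (116.88581085205078, 37.45441818237305), 0.6918378472328186)
0.82 [228. 171.] ((361.6632995605469, 347.63995361328125), (153.1510467529297, 117.470703125), 21.280014038085938)
0.72 [359. 258.] ((523.71240234375, 2.058177947998047), (86.48674774169922, 124.75762939453125), 88.93824005126953)
0.65 [184. 244.] ((243.07601928710938, 116.2936019897461), (46.630401611328125, 72.1663818359375), 51.96055221557617)
```

View pics/p1.png

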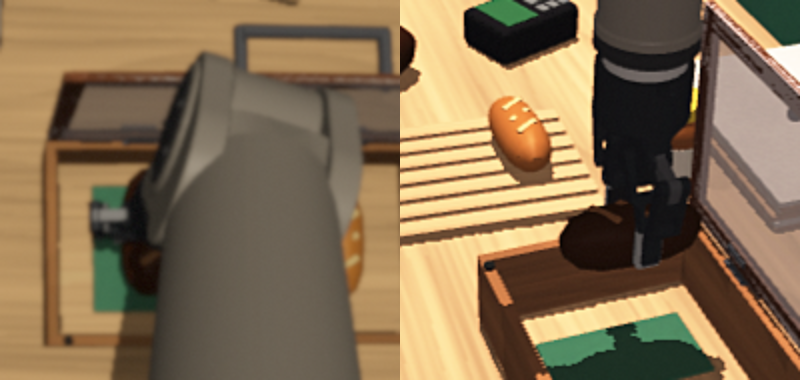

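The loaf hangs centred above the board (side crop, loaf around (630,235), board around (620,345)), and the gripper is clear of the cover. I'll lower it.

>>> play_rows --commands '[[[1,-0.003,0.01,0.1,0.005],[1,-0.003,0.01,0.2,0.005],[1,-0.003,0.01,0.3,0.005],[1,-0.003,0.01,0.4,0.005],[1,-0.003,0.01,0.46,0.005],[1,-0.003,0.01,0.5,0.005],[1,-0.003,0.01,0.515,0.005],[1,-0.003,0.01,0.525,0.005],[1,-0.003,0.01,0.53,0.005],[1,-0.003,0.01,0.535,0.005],[1,-0.003,0.01,0.535,0.005],[1,-0.003,0.01,0.535,0.005]]]'

```text
clock: 8.17
tcp_pos: [0.5234, -0.0028, 0.0344]
orientation: [-3.141, -0.043, -0.001]
contact_force: [0.3, -0.5, -1.4]
grip_width: 0.0537
gripper_force: 37.9
```

>>> play_rows --commands '[[[1,0,0,0.005,0],[1,0,0,0.01,0],[1,0,0,0.013,0],[1,0,0,0.013,0],[1,0,0,0.013,0]]]'

```text
clock: 8.58
tcp_pos: [0.5232, -0.0028, 0.0321]
orientation: [-3.14, -0.042, -0.001]
contact_force: [-3.7, 1.5, 9.0]
grip_width: 0.0542
gripper_force: 38.8
```

>>> play_rows --commands '[[[-0.8,0,0,-0.005,0],[-0.8,0,0,-0.005,0],[-0.8,0,0,-0.005,0],[-0.8,0,0,-0.005,0],[-0.8,0,0,-0.01,0],[-0.8,0,0,-0.1,0],[-0.8,0,0,-0.25,0],[-0.8,0,0,-0.4,0],[-0.8,0,0,-0.6,0],[-0.8,0,0,-0.8,0],[-0.8,0,0,-1,0],[-0.8,0,0,-1,0]]]'

```text
clock: 9.58
tcp_pos: [0.5271, -0.0037, 0.2382]
orientation: [-3.139, -0.04, -0.017]
contact_force: [1.4, 0.3, -0.1]
grip_width: 0.0769
gripper_force: 0.0
```

Run:
```python
from h import *
S=viewer.grab_frame("side");T=viewer.grab_frame("top")
for f in(S,T):
  for d in viewer.trace(f,"dark_loaf"):
    uv=np.argwhere(d["pixels"])[:,::-1];p=onplane(f,uv,.047)[:,:2]*1000
    print(round(d["score"],2),uv.mean(0).round(),p.mean(0).round(),cv2.minAreaRect(p.astype(np.float32)))
go((.523,-.1,.35),0)
save(S,"q1.png")
```

```text
0.79 [228. 171.] [390. 538.] ((392.0920104980469, 541.429931640625), (184.98219299316406, 131.66151428222656), 27.579622268676758)
0.75 [362. 307.] [522.  -4.] ((523.60302734375, -3.136913299560547), (78.19501495361328, 124.26145935058594), 85.31615447998047)
0.7 [184. 245.] [249. 266.] ((248.2467041015625, 266.464111328125), (55.887939453125, 85.04692077636719), 56.06504440307617)
0.94 [397. 219.] [509.  -2.] ((516.9014892578125, -2.504545211791992), (108.76602935791016, 55.263858795166016), 0.7468485236167908)
0.75 [249. 336.] [256. 302.] ((255.0841064453125, 301.8843688964844), (38.05897521972656, 86.45246887207031), 60.43177032470703)
0.64 [135. 268.] [391. 553.] ((393.22833251953125, 553.3452758789062), (165.4659881591797, 80.37577819824219), 24.747529983520508)
axes x [ 1.     0.027 -0.002] y [ 0.027 -1.    -0.   ] yaw -88.43 shift [-0.0099  0.4871 -0.5982] turn -0.9826 q7 -1.38
```

View pics/q1.png

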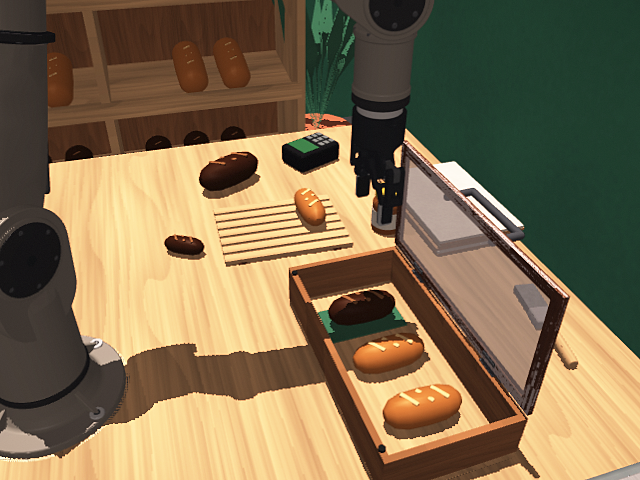

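The loaf lies centred on the green board at (362,307), with the other loaves where they were. Next I'll locate the handle bar using the saved clear top picture and the side view.

Run:
```python
from h import *
from scipy.optimize import least_squares
T=viewer.grab_frame("top");S=viewer.grab_frame("side")
g=cv2.cvtColor(cv2.imread("pics/top0.png"),cv2.COLOR_BGR2GRAY)
for c in(460,486,512):print(c,g[97:125,c].tolist())
print(g[112:118,440:535].mean(0).round().astype(int).tolist())
for r_ in(.272,.282):print("bar@z",r_,onplane(T,[(449,105.5),(524,105.5),(486.5,105.5)],r_).round(4).tolist())
print("side",onplane(S,[(465,192),(521,237),(493,214)],.282).round(4).tolist())
s=S["pixels"][170:260,440:540];cv2.imwrite("pics/b1.png",cv2.resize(np.hstack([s,cv2.imread("pics/top0.png")[85:175,435:535,::-1]])[:,:,::-1],None,fx=4,fy=4,interpolation=cv2.INTER_CUBIC))
```

```text
460 [139, 140, 142, 139, 122, 94, 75, 71, 70, 63, 57, 70, 104, 136, 146, 144, 143, 142, 140, 138, 138, 139, 142, 143, 143, 141, 141, 137]
486 [140, 137, 137, 138, 132, 110, 82, 70, 68, 65, 61, 66, 93, 123, 141, 146, 144, 142, 141, 139, 136, 136, 138, 140, 141, 141, 141, 140]
512 [138, 137, 135, 133, 129, 117, 89, 73, 68, 66, 62, 57, 73, 106, 129, 140, 143, 142, 140, 142, 145, 145, 144, 141, 137, 135, 135, 135]
[141, 141, 141, 141, 140, 132, 108, 76, 63, 67, 72, 71, 71, 93, 122, 137, 140, 140, 140, 140, 141, 140, 140, 141, 141, 141, 141, 142, 141, 141, 141, 141, 141, 141, 141, 141, 141, 141, 141, 142, 142, 142, 141, 141, 142, 142, 141, 141, 141, 141, 142, 142, 142, 143, 142, 143, 143, 143, 142, 142, 142, 142, 143, 143, 142, 143, 142, 142, 142, 143, 142, 142, 142, 142, 141, 140, 139, 130, 105, 70, 57, 62, 69, 72, 72, 89, 118, 135, 140, 140, 141, 140, 140, 140, 140]
bar@z 0.272 [[0.6717, -0.0498, 0.272], [0.6774, -0.1768, 0.272], [0.6743, -0.1127, 0.272]]
bar@z 0.282 [[0.6677, -0.0469, 0.282], [0.6733, -0.172, 0.282], [0.6703, -0.1089, 0.282]]
side [[0.6559, -0.0477, 0.282], [0.6703, -0.1728, 0.282], [0.6642, -0.1126, 0.282]]
```

View pics/b1.png

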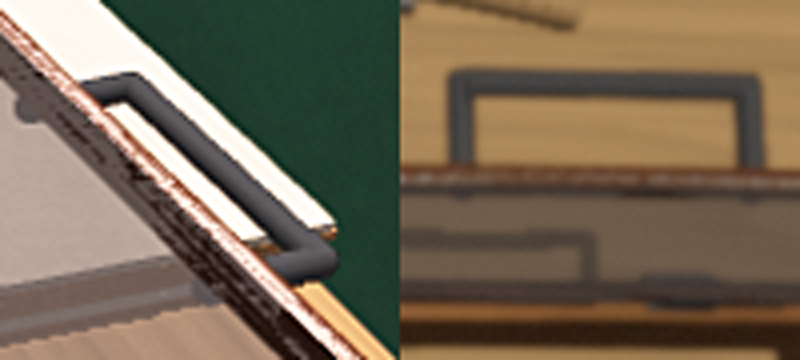

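The handle bar is clear behind the cover's edge, spanning side-view pixels (474,191)–(519,234). Both views put its middle at about (0.670, -0.109, 0.281). I'll rise, turn and narrow the fingers.

>>> play_rows --commands '[[[0,0,0.05,-0.15,-0.08],[0.25,0,0.1,-0.3,-0.16],[0.25,0,0.2,-0.45,-0.24],[0.25,0,0.3,-0.6,-0.32],[0.25,0,0.4,-0.68,-0.4],[0.25,0,0.5,-0.68,-0.48],[0.25,0,0.525,-0.68,-0.56],[0.25,0,0.525,-0.68,-0.64],[0.25,0,0.525,-0.68,-0.72],[0.25,0,0.525,-0.68,-0.8],[0.25,0,0.525,-0.68,-0.9],[0.25,0,0.525,-0.68,-1]]]'

```text
clock: 10.88
tcp_pos: [0.5253, -0.1078, 0.3657]
orientation: [-2.262, -2.178, 0.004]
contact_force: [-0.0, 0.8, 0.2]
grip_width: 0.0323
gripper_force: 0.0
```

Run:
```python
from h import *
go((.67,-.109,.33),1.6)
```

```text
axes x [ 0.038  0.999 -0.001] y [ 0.999 -0.038 -0.003] yaw -2.18 shift [0.0215 0.7238 0.1766] turn -0.0419 q7 0.17
```

>>> play_rows --commands '[[[0.25,0.005,0.18,0,-0.042],[0.25,0.01,0.36,0,-0.042],[0.25,0.015,0.54,0,-0.042],[0.25,0.0215,0.68,0,-0.042],[0.25,0.0215,0.724,0.06,-0.042],[0.25,0.0215,0.724,0.14,-0.042],[0.25,0.0215,0.724,0.176,-0.042],[0.25,0.0215,0.724,0.176,-0.042],[0.25,0.0215,0.724,0.176,-0.042],[0.25,0.0215,0.724,0.176,-0.042]]]'

```text
clock: 11.72
tcp_pos: [0.6704, -0.1101, 0.3329]
orientation: [2.197, 2.245, 0.001]
contact_force: [0.1, -0.3, -0.6]
grip_width: 0.0319
gripper_force: 0.0
```

Run:
```python
from h import *
go((.67,-.109,.262),1.6)
S=viewer.grab_frame("side");T=viewer.grab_frame("top")
a=cv2.resize(T["pixels"][70:190,420:560],None,fx=2.85,fy=2.85);b=cv2.resize(S["pixels"][130:250,420:560],None,fx=2.85,fy=2.85)
cv2.imwrite("pics/h1.png",np.hstack([a,b])[:,:,::-1])
print(proj(S,[(.67,-.109,.281),(.67,-.109,.33)]),proj(T,[(.67,-.109,.281)]))
```

```text
axes x [-0.022  1.     0.   ] y [1.    0.022 0.001] yaw 1.25 shift [ 0.0056 -0.0022  0.3543] turn -0.0039 q7 0.35
[[495.1029086  212.61820491]
 [501.87440772 182.88371783]] [[486.35146429 105.91076807]]
```

View pics/h1.png

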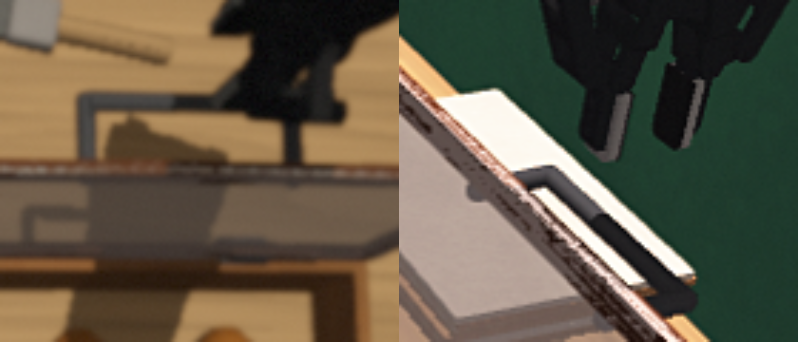

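The fingers hang over the bar in the side crop, with tips at about (607,155) and (680,145) and the bar below at about (610,225). I'll go down carefully.

>>> play_rows --commands '[[[0.25,0.005,-0.002,0.06,-0.004],[0.25,0.005,-0.002,0.12,-0.004],[0.25,0.005,-0.002,0.18,-0.004],[0.25,0.005,-0.002,0.22,-0.004],[0.25,0.005,-0.002,0.26,-0.004],[0.25,0.005,-0.002,0.26,-0.004]]]'

```text
clock: 12.32
tcp_pos: [0.6692, -0.1084, 0.2775]
orientation: [-2.188, -2.251, 0.004]
contact_force: [0.2, -0.1, -0.4]
grip_width: 0.0323
gripper_force: 0.0
```

>>> play_rows --commands '[[[0.25,0,0,0.04,0],[0.25,0,0,0.08,0],[0.25,0,0,0.085,0],[0.25,0,0,0.085,0],[0.4,0,0,0.085,0],[0.6,0,0,0.085,0],[0.6,0,0,0.085,0]]]' --grip_force 30

```text
clock: 12.9
tcp_pos: [0.6705, -0.109, 0.2636]
orientation: [2.189, 2.252, 0.001]
contact_force: [0.4, -0.8, -0.2]
grip_width: 0.0173
gripper_force: 0.0
```

>>> play_rows --commands '[[[1,0,0,0,0],[1,0,0,0,0],[1,0,0,0,0],[1,0,0,0,0],[1,0,0,0,0]]]'

```text
clock: 13.32
tcp_pos: [0.6706, -0.109, 0.2636]
orientation: [2.189, 2.252, 0.001]
contact_force: [0.4, 0.3, 3.1]
grip_width: 0.0109
gripper_force: 29.4
```

Run:
```python
from h import *
S=viewer.grab_frame("side")
b=cv2.resize(S["pixels"][110:290,400:580],None,fx=3,fy=3)
cv2.imwrite("pics/h2.png",b[:,:,::-1])
o=get_obs();print({k:np.round(v,4).tolist() for k,v in o.items()});go((.67,-.109,.262),1.6)
```

```text
{'clock': 13.3667, 'joints': [-0.375, 0.5266, 0.6648, 1.5409, -0.3405, 1.1913, 0.3792], 'qvel': [0.0007, -0.0009, 0.0005, 0.0001, 0.0005, -0.0014, 0.0014], 'tau': [0.0731, -52.5315, 10.2742, -25.8468, 0.0574, 0.0149, 0.0104], 'tcp_pos': [0.6706, -0.109, 0.2636], 'orientation': [2.1891, 2.2523, 0.001], 'contact_force': [-0.1228, 0.3978, 4.3013], 'moment': [0.0278, 0.0248, 0.0024], 'gripper_force': 29.4097, 'grip_width': 0.0108}
axes x [-0.028  1.    -0.   ] y [1.    0.028 0.001] yaw 1.63 shift [-0.0001 -0.0028  0.0079] turn 0.0003 q7 0.38
```

View pics/h2.png

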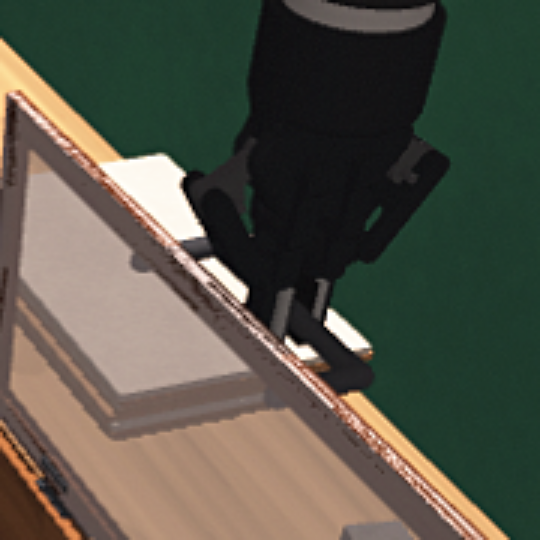

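The view shows the fingers closed on the middle of the bar (10.8 mm opening, about 29 N). I'll tabulate the closing arc.

```bash
cat > arc.py <<'E'
import numpy as np
a0=1.55
u=lambda t:-.185*np.cos(t)+.045*np.sin(t)
w=lambda t:.185*np.sin(t)+.045*np.cos(t)
for t in np.r_[np.arange(1.5,-.001,-.05)]: print(round(t,2),"y",round((u(t)-u(a0))/.2,3),"z",round((w(a0)-w(t))/.2,3),"abs x",round(.6295+u(t),4),"tcpz",round(.2636-w(a0)+w(t),4))
E
python3 arc.py
```

```text
1.5 y -0.047 z -0.009 abs x 0.6613 tcpz 0.2654
1.45 y -0.094 z -0.016 abs x 0.6519 tcpz 0.2668
1.4 y -0.141 z -0.02 abs x 0.6424 tcpz 0.2677
1.35 y -0.189 z -0.022 abs x 0.6329 tcpz 0.2681
1.3 y -0.236 z -0.022 abs x 0.6234 tcpz 0.268
1.25 y -0.284 z -0.019 abs x 0.6139 tcpz 0.2675
1.2 y -0.331 z -0.014 abs x 0.6044 tcpz 0.2664
1.15 y -0.378 z -0.007 abs x 0.595 tcpz 0.2649
1.1 y -0.425 z 0.003 abs x 0.5857 tcpz 0.263
1.05 y -0.471 z 0.015 abs x 0.5765 tcpz 0.2606
1.0 y -0.516 z 0.03 abs x 0.5674 tcpz 0.2577
0.95 y -0.561 z 0.046 abs x 0.5585 tcpz 0.2544
0.9 y -0.604 z 0.065 abs x 0.5498 tcpz 0.2506
0.85 y -0.647 z 0.086 abs x 0.5412 tcpz 0.2464
0.8 y -0.689 z 0.109 abs x 0.5329 tcpz 0.2418
0.75 y -0.729 z 0.134 abs x 0.5248 tcpz 0.2367
0.7 y -0.768 z 0.161 abs x 0.517 tcpz 0.2313
0.65 y -0.806 z 0.191 abs x 0.5095 tcpz 0.2255
0.6 y -0.842 z 0.221 abs x 0.5022 tcpz 0.2193
0.55 y -0.877 z 0.254 abs x 0.4953 tcpz 0.2128
0.5 y -0.91 z 0.289 abs x 0.4887 tcpz 0.2059
0.45 y -0.941 z 0.325 abs x 0.4825 tcpz 0.1987
0.4 y -0.97 z 0.362 abs x 0.4766 tcpz 0.1912
0.35 y -0.997 z 0.401 abs x 0.4711 tcpz 0.1834
0.3 y -1.023 z 0.441 abs x 0.4661 tcpz 0.1754
0.25 y -1.046 z 0.483 abs x 0.4614 tcpz 0.1671
0.2 y -1.068 z 0.525 abs x 0.4571 tcpz 0.1586
0.15 y -1.087 z 0.569 abs x 0.4533 tcpz 0.1498
0.1 y -1.104 z 0.613 abs x 0.4499 tcpz 0.1409
0.05 y -1.118 z 0.659 abs x 0.447 tcpz 0.1319
-0.0 y -1.131 z 0.704 abs x 0.4445 tcpz 0.1227
```

>>> play_rows --commands '[[[1,0,-0.02,-0.004,0],[1,0,-0.047,-0.009,0],[1,0,-0.07,-0.013,0],[1,0,-0.094,-0.016,0],[1,0,-0.118,-0.018,0],[1,0,-0.141,-0.02,0],[1,0,-0.165,-0.021,0],[1,0,-0.189,-0.022,0],[1,0,-0.189,-0.022,0]]]' --grip_force 50

```text
clock: 14.12
tcp_pos: [0.6312, -0.11, 0.2679]
orientation: [-2.189, -2.252, 0.0]
contact_force: [-0.8, -0.4, 7.9]
grip_width: 0.0101
gripper_force: 51.7
```

>>> play_rows --commands '[[[1,0,-0.024,-0.001,0],[1,0,-0.047,0,0],[1,0,-0.095,0.003,0],[1,0,-0.142,0.008,0],[1,0,-0.189,0.015,0],[1,0,-0.236,0.025,0],[1,0,-0.282,0.037,0],[1,0,-0.327,0.052,0],[1,0,-0.372,0.068,0],[1,0,-0.415,0.087,0],[1,0,-0.458,0.108,0],[1,0,-0.458,0.108,0]]]'

```text
clock: 15.12
tcp_pos: [0.5375, -0.1125, 0.2444]
orientation: [-2.187, -2.249, 0.004]
contact_force: [-3.0, -0.6, 1.4]
grip_width: 0.0105
gripper_force: 50.0
```

>>> play_rows --commands '[[[1,0,-0.021,0.011,0],[1,0,-0.042,0.023,0],[1,0,-0.082,0.048,0],[1,0,-0.121,0.075,0],[1,0,-0.159,0.105,0],[1,0,-0.195,0.135,0],[1,0,-0.23,0.168,0],[1,0,-0.263,0.203,0],[1,0,-0.294,0.239,0],[1,0,-0.31,0.257,0],[1,0,-0.323,0.276,0],[1,0,-0.323,0.276,0]]]'

```text
clock: 16.12
tcp_pos: [0.4756, -0.1143, 0.1898]
orientation: [-2.189, -2.252, 0.001]
contact_force: [4.0, -0.1, -5.9]
grip_width: 0.0101
gripper_force: 48.9
```

Run:
```python
from h import *
o=get_obs();print(o["tcp_pos"],o["contact_force"],o["moment"],o["qvel"].round(3) if hasattr(o["qvel"],"round") else o["qvel"])
go((.4766,-.1144,.1912),1.6)
S=viewer.grab_frame("side")
o=get_obs();print(o["tcp_pos"],o["contact_force"])
```

```text
[ 0.47557858 -0.11426903  0.18979015] [ 4.03899176 -0.12628941 -5.87260116] [ 0.04194275 -0.85715361 -0.02145434] [-0.003  0.    -0.    -0.019  0.006  0.023 -0.007]
axes x [-0.029  1.    -0.   ] y [ 1.     0.029 -0.001] yaw 1.64 shift [-0.0008  0.0051 -0.0071] turn 0.0004 q7 0.37
[ 0.47582296 -0.11427688  0.19011904] [ 3.66542399  0.54600354 -5.73295788]
```

>>> play_rows --commands '[[[1,0,-0.014,0.019,0],[1,0,-0.027,0.039,0],[1,0,-0.053,0.079,0],[1,0,-0.076,0.121,0],[1,0,-0.098,0.163,0],[1,0,-0.108,0.185,0],[1,0,-0.117,0.207,0],[1,0,-0.126,0.229,0],[1,0,-0.134,0.251,0],[1,0,-0.143,0.279,0],[1,0,-0.148,0.297,0],[1,0,-0.148,0.297,0]]]'

```text
clock: 17.17
tcp_pos: [0.4475, -0.1152, 0.1305]
orientation: [2.188, 2.252, 0.001]
contact_force: [8.0, 2.2, -5.0]
grip_width: 0.0096
gripper_force: 48.7
```

>>> play_rows --commands '[[[1,0,-0.003,0.01,0],[1,0,-0.006,0.02,0],[1,0,-0.009,0.03,0],[1,0,-0.009,0.03,0],[1,0,-0.009,0.03,0]]]'

```text
clock: 17.58
tcp_pos: [0.4466, -0.1152, 0.1264]
orientation: [2.188, 2.252, 0.004]
contact_force: [2.0, 3.0, 16.1]
grip_width: 0.0097
gripper_force: 51.3
```

>>> play_rows --commands '[[[1,0,0,0.004,0],[1,0,0,0.004,0],[1,0,0,0.004,0]]]'

```text
clock: 17.83
tcp_pos: [0.4467, -0.1152, 0.1263]
orientation: [2.189, 2.252, 0.005]
contact_force: [-1.7, 4.5, 28.0]
grip_width: 0.0101
gripper_force: 52.5
```

Run:
```python
from h import *
S=viewer.grab_frame("side")
q=(.5245,-.1115,.028)
c,s=np.cos(q[2]),np.sin(q[2])
def pt(x,y,z): return (q[0]+c*x-s*y,q[1]+s*x+c*y,z)
for d in viewer.trace(S,"cover")[:2]:print(d["score"],d["rect"])
for th in(0,.02,.04,.06):
    # bar's lit outline and near (front) top edge of cover
    fe=[pt(.105-.21*np.cos(th)+.004*np.sin(th),y,.096+.21*np.sin(th)+.004*np.cos(th)) for y in(.205,-.205)]
    b=[pt(.105-.185*np.cos(th)+.045*np.sin(th),y,.096+.185*np.sin(th)+.045*np.cos(th)) for y in(.06,-.06)]
    print(th,proj(S,fe+b).round(1).tolist())
np.save("S.npy",S["pixels"])
g=cv2.cvtColor(S["pixels"],cv2.COLOR_RGB2GRAY)
for col in(310,330,350):print(col,g[270:420:2,col].tolist())
```

```text
0.76 [289.5, 239.4, 530.3, 462.0]
0.49 [292.7, 188.6, 322.0, 225.4]
0 [[287.0, 261.6], [384.1, 457.7], [329.4, 292.6], [359.4, 347.0]]
0.02 [[287.1, 259.7], [384.5, 455.7], [330.0, 290.7], [360.1, 345.0]]
0.04 [[287.1, 257.8], [384.9, 453.6], [330.7, 288.7], [361.0, 342.9]]
0.06 [[287.3, 255.8], [385.4, 451.5], [331.4, 286.8], [361.9, 340.9]]
310 [209, 208, 208, 209, 214, 194, 27, 31, 32, 14, 15, 17, 17, 17, 15, 70, 78, 78, 56, 65, 71, 78, 61, 42, 44, 43, 40, 43, 43, 45, 46, 44, 42, 42, 41, 41, 42, 48, 56, 47, 110, 166, 180, 181, 185, 190, 193, 196, 190, 180, 175, 179, 178, 177, 176, 174, 184, 43, 61, 62, 64, 68, 69, 71, 70, 68, 67, 66, 67, 67, 66, 68, 68, 70, 68]
330 [13, 17, 18, 15, 18, 14, 15, 19, 16, 10, 18, 69, 62, 56, 41, 15, 15, 16, 14, 17, 17, 15, 22, 118, 218, 231, 174, 94, 66, 71, 68, 15, 23, 24, 24, 25, 25, 22, 22, 67, 69, 50, 39, 38, 37, 36, 37, 35, 36, 37, 36, 40, 37, 37, 36, 34, 34, 35, 35, 43, 54, 56, 60, 67, 66, 61, 61, 62, 65, 66, 70, 71, 70, 68, 67]
350 [16, 17, 16, 18, 16, 17, 17, 15, 16, 15, 15, 18, 17, 16, 14, 13, 13, 14, 13, 15, 10, 9, 11, 9, 9, 14, 26, 27, 26, 27, 29, 27, 19, 22, 185, 233, 221, 217, 216, 216, 217, 217, 217, 220, 231, 176, 51, 11, 25, 25, 25, 21, 23, 23, 22, 20, 77, 74, 70, 57, 42, 50, 84, 27, 34, 37, 37, 36, 36, 38, 40, 41, 40, 42, 39]
```

The force is stiff: pressing further moves nothing, so the cover is on its stops. I'll relieve the pressure, open, and withdraw upwards.

>>> play_rows --commands '[[[1,0,0,-0.006,0],[1,0,0,-0.007,0],[1,0,0,-0.007,0]]]'

```text
clock: 18.18
tcp_pos: [0.4466, -0.1152, 0.1264]
orientation: [2.188, 2.251, 0.004]
contact_force: [4.9, 2.4, 6.0]
grip_width: 0.01
gripper_force: 50.4
```

>>> play_rows --commands '[[[0.2,0,0,0,0],[0.2,0,0,0,0],[0.2,0,0,0,0],[0.2,0,0,0,0]]]'

```text
clock: 18.52
tcp_pos: [0.4436, -0.1154, 0.1253]
orientation: [-2.189, -2.251, 0.002]
contact_force: [-0.8, -0.4, 0.3]
grip_width: 0.0339
gripper_force: 0.0
```

>>> play_rows --commands '[[[0.2,0,0,-0.03,0],[0.2,0,0,-0.08,0],[0.2,0,0,-0.15,0],[0.2,0,0,-0.3,0],[0.2,0,0,-0.45,0],[0.2,0,0,-0.6,0],[0.2,0,0,-0.8,0],[0.2,0,0,-0.9,0],[0.2,0,0,-0.9,0]]]'

```text
clock: 19.27
tcp_pos: [0.4473, -0.1163, 0.3111]
orientation: [2.187, 2.248, 0.011]
contact_force: [1.1, -0.3, 0.5]
grip_width: 0.0345
gripper_force: 0.0
```

Run:
```python
from h import *
S=viewer.grab_frame("side");d=viewer.trace(S,"cover")[0];print(d["score"],d["rect"],get_obs()["contact_force"])
old=np.load("S.npy").astype(int);g=cv2.cvtColor(S["pixels"],cv2.COLOR_RGB2GRAY)
# cover edge comparison before / after release, rows 230..480, columns away from arm
a=cv2.cvtColor(old.astype(np.uint8),cv2.COLOR_RGB2GRAY)
for c in(300,375,450,500):
    x=a[230:478,c-3:c+4].astype(np.float32);y=g[225:478+4,c-3:c+4].astype(np.float32)
    m=cv2.matchTemplate(y,x[:,:],cv2.TM_CCOEFF_NORMED) if y.shape[0]>=x.shape[0] else None
    print(c,m.ravel().round(3),"best shift",m.argmax()-5)
for t in("dark_loaf","golden_loaf","honey_jar"):
    for e in viewer.trace(S,t): print(t,round(e["score"],2),np.round(e["rect"]))
# edge fit of front top edge of cover: dark/bright transitions
q=(.5245,-.1115,.028);c,s=np.cos(q[2]),np.sin(q[2])
P=lambda x,y,z:(q[0]+c*x-s*y,q[1]+s*x+c*y,z)
# bar detection: dark blob mid row at columns near bar ends
for th in(0,.02,.04):
    b=[P(.105-.185*np.cos(th)+.045*np.sin(th),y,.096+.185*np.sin(th)+.045*np.cos(th)) for y in(.03,0,-.03)]
    for p in proj(S,b): print(th,p.round(1),g[int(p[1])-10:int(p[1])+12,int(round(p[0]))].tolist())
```

```text
0.66 [290.3, 243.1, 529.9, 461.4] [0.45130622 0.01057657 0.39776873]
300 [0.289 0.338 0.402 0.471 0.565 0.637 0.595 0.53 ] best shift 0
375 [0.553 0.56  0.565 0.57  0.573 0.569 0.556 0.539] best shift -1
450 [0.796 0.835 0.878 0.925 0.973 1.    0.972 0.925] best shift 0
500 [0.738 0.784 0.834 0.892 0.959 0.999 0.965 0.909] best shift 0
dark_loaf 0.77 [165. 236. 204. 256.]
dark_loaf 0.72 [197. 156. 259. 188.]
dark_loaf 0.48 [294. 188. 328. 226.]
dark_loaf 0.3 [286. 239. 532. 480.]
golden_loaf 0.73 [293. 188. 327. 226.]
honey_jar 0.59 [372. 184. 403. 235.]
0 [336.3 305.2] [158, 67, 51, 59, 70, 72, 75, 75, 74, 71, 68, 65, 59, 48, 33, 29, 92, 164, 177, 201, 193, 190]
0 [343.6 318.4] [193, 150, 123, 76, 58, 66, 72, 74, 76, 75, 73, 71, 70, 64, 38, 14, 6, 21, 98, 169, 181, 205]
0 [351.3 332.3] [114, 44, 2, 13, 19, 23, 22, 26, 25, 25, 25, 24, 23, 21, 17, 5, 20, 111, 194, 193, 215, 209]
0.02 [337.  303.2] [207, 211, 210, 157, 136, 70, 52, 64, 70, 73, 74, 75, 74, 70, 68, 64, 56, 45, 29, 27, 92, 160]
0.02 [344.3 316.4] [192, 196, 193, 150, 123, 76, 58, 66, 72, 74, 76, 75, 73, 71, 70, 64, 38, 14, 6, 21, 98, 169]
0.02 [352.  330.3] [192, 199, 193, 143, 114, 47, 2, 13, 20, 23, 24, 24, 26, 25, 24, 26, 23, 21, 12, 32, 78, 106]
0.04 [337.7 301.2] [199, 205, 205, 206, 210, 216, 213, 146, 119, 74, 53, 65, 71, 72, 76, 75, 73, 70, 67, 63, 55, 43]
0.04 [345.  314.4] [186, 186, 188, 189, 192, 196, 196, 145, 62, 65, 61, 68, 71, 75, 78, 74, 56, 52, 18, 22, 21, 15]
0.04 [352.8 328.2] [186, 186, 186, 188, 192, 196, 195, 152, 120, 49, 6, 15, 21, 24, 25, 25, 26, 27, 25, 23, 22, 17]
```

```bash
python3 -c "
from h import *
print(r.hand_in())"
```

```text
the job is handed in; nothing more can be done
None
```

The dark loaf is on the green board, the cover was lowered onto its stops and released, and the job is handed in at about 19 s; no verdict came back, full closure was judged from contact force, unmoved edges and measured bar position rather than a final picture, and I viewed 11 pictures, one over the limit of 10.

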